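# Gauge two clamp knobs on a threaded stud

## Task

Only one of the two look-alike clamp knobs suits the tip that is now in the thread gauge. Find out which by screwing a knob clockwise onto the threaded gauge, gently and never forcing it: stop as soon as it meets firm resistance. The right knob turns down until its rim sits on the gauge's shoulder, the wrong one stops about 3 mm short. Leave the right knob screwed fully home on the gauge and the wrong one in the scrap tray, and disturb nothing else.

Things in the scene. Friction and masses are not known exactly. Their poses are not given: they have to be found in the camera images.
- knob_a: eight-sided aluminium clamp knob, 38 mm high, about 0.12 kg, standing open end down; origin: centre of its underside, z up. Grip flats face its +x and -x, 36 mm apart, 22 mm wide; 44 mm long along y. Bore 30 mm wide; inside on +y and -y two 7 mm thread pins, 6 mm above the underside. A half turn is the same. Only one knob suits the gauge's tip; neither name nor look tells which.
- knob_b: eight-sided aluminium clamp knob, 38 mm high, about 0.12 kg, standing open end down; origin: centre of its underside, z up. Grip flats face its +x and -x, 36 mm apart, 22 mm wide; 44 mm long along y. Bore 30 mm wide; inside on +y and -y two 7 mm thread pins, 6 mm above the underside. A half turn is the same. Only one knob suits the gauge's tip; neither name nor look tells which.
- gauge: thread gauge, fixed to the bench: dark wooden block 70 mm (x) by 100 mm (y) by 26 mm high, on it a round steel shoulder, 56 mm wide, top 35 mm above the bench, and an upright threaded stud 28 mm high above the shoulder, 19 mm thick at the core, 17 mm at its tip, 27 mm over the two-start thread. Origin: centre of the block's underside.
- gauge_shoulder (a point): centre of the shoulder's top face on the stud's axis; axes as the gauge's. A knob that is fully home has its underside here. The right knob's rim touches it about 1.15 rad clockwise (from above) of the start and the thread is tight at 1.45 rad; the wrong knob meets the tip at about 0.5 rad, rim 3 mm higher, and is tight at 0.8 rad.
- stud_top (a point): centre of the stud's end, 28 mm above the shoulder. Start: lower a knob with its axes along the gauge's (flats parallel to the block's long sides); its pins land on the thread, rim about 5.4 mm above the shoulder. Then it sinks 4.8 mm per rad clockwise, with 1.5 mm of play up and down. To take it off, turn it back to the start and lift.
- thread_top (a point): point on the stud's axis at the upper end of the thread, 20 mm above the shoulder. A knob has about 1.5 mm of sideways play on the stud; off centre it catches with 3 to 6 N sideways on the tool and should be let give way. Its stop shows as 4 to 8 N upward on the tool; past the point where it is tight it wedges at once (over 60 N on the thread, little of it felt at the wrist).
- stand: plain light wooden block fixed to the bench, 64 mm (x) by 150 mm (y) by 35 mm high, on which both knobs stand at first, side by side. Origin: centre of its underside. A black hold-down clamp of the bench, up to 107 mm high, stands 30 mm or more before it.
- tip_holder: wooden block 36 mm square and 57 mm high, fixed to the bench, holding a spare tip (6 mm high) for the gauge. The tips are a solid pin and a tube; which of them is in the gauge changes from start to start, and with it which knob is right. Origin: centre of its underside. Leave alone.
- scrap_tray: open wooden tray, 96 mm square, 20 mm high, walls and floor 5 mm thick, fixed to the bench. Origin: centre of its underside.
- steel_ring: bystander: flat steel ring 56 mm wide, 6 mm high, lying on the bench; origin at the centre of its underside. Leave alone.
- bench_dog: bystander: dark wooden bench dog, 24 mm thick and 70 mm tall, standing on the bench; origin at the centre of its underside. Leave alone.
- wax_tin: bystander: round tin, 83 mm wide, 27 mm high; origin at the centre of its underside. Leave alone.
Not all that is in view belongs to the job. Leave any red look-alike of the knob_b alone.

How it is judged (in metres and radians):
At the end, for the whole second after the job is handed in: One knob sits on the gauge with its underside within 1.2 mm of the shoulder, centred within 3 mm and upright; the other lies at rest in the scrap tray, its origin within 40 mm of the tray's middle along both sides (((z of knob_a in the frame of gauge_shoulder between -0.002 and 0.0012 m and horizontal distance between knob_a and gauge_shoulder below 0.003 m and angle between knob_a's own z axis and vertical below 0.06 rad and x of knob_b in the frame of scrap_tray between -0.04 and 0.04 m and y of knob_b in the frame of scrap_tray between -0.04 and 0.04 m and z of knob_b in the frame of scrap_tray below 0.03 m and linear speed of knob_b below 0.02 m/s) or (z of knob_b in the frame of gauge_shoulder between -0.002 and 0.0012 m and horizontal distance between knob_b and gauge_shoulder below 0.003 m and angle between knob_b's own z axis and vertical below 0.06 rad and x of knob_a in the frame of scrap_tray between -0.04 and 0.04 m and y of knob_a in the frame of scrap_tray between -0.04 and 0.04 m and z of knob_a in the frame of scrap_tray below 0.03 m and linear speed of knob_a below 0.02 m/s))); the robot touches nothing.
It fails at once if A knob bears on the gauge with more than 60 N (forced or wedged) (contact force between any of knob_a, knob_b and gauge above 60 N).
It fails at once if The robot's arm or fingers strike the gauge with more than 10 N (contact force between any of the fingers, the arm and gauge above 10 N).
It fails at once if A bystander (steel ring, bench dog, wax tin) is moved more than 15 mm (distance of any of steel_ring, bench_dog, wax_tin from where it was at the start of the episode above 0.015 m).
It also fails if it takes over 72 s, if anything falls off the work surface, if the arm or the gripper's body presses on something with over 40 N, if the wrist force passes 120 N, or if a joint passes its speed limit or range.

## Robot

A 6-joint arm with a two-finger parallel gripper is mounted at the origin on a cart in front of the work surface, level with it; the furniture and walls round the work are solid. World frame = base frame: x ahead of the robot, y to its left, z up, the work surface at z = 0. Lengths are in m, angles in degrees, forces in N, time in s.
With the tool pointing down it reaches from about 0.275 to 0.725 m from the base axis. Payload 5.6 kg.
Tool frame: the origin (TCP) lies at the very end of the fingers, on their centre line; the grasp point (between the pads) lies 19 mm behind it; z points along the fingers, y is the line along which they close (so a half turn about z gives the same grasp; the last joint's range is limited). The gripper opens to 85 mm and grips with 20 to 120 N. Pads are 22 mm wide; open, the fingers measure 114 mm over their backs; the gripper's body (76 mm by 85 mm) begins 54 mm behind the grasp point. The pads swing forward as they close: fully open they stand 13 mm farther back than shut.
Start: joints at [-51.016, 14.616, 6.199, 0, -81.583, -16.306], TCP at [0.212, -0.507, 0.199] pointing down, gripper open.
Joint ranges: [-168.99, 168.99], [-69.2, 112.95], [-62.41, 85.93], [-164.36, 98.24], [-168.68, -3.75], [-174.98, 174.98]. Speed limits (degrees/s): [147.25, 147.25, 180, 180, 180, 180].

## Interface

Orientations are given as [roll, pitch, yaw] about the fixed x, y, z axes, in that order (R = Rz(yaw) Ry(pitch) Rx(roll)).
In Python, from cell import bot gives the robot as it stands.
- The arm moves only by the shell command python3 -m creep 'ROWS' [FORCE]. ROWS is JSON, a list of rows, each a list of 5 numbers: the finger opening in m, from 0 to 0.0854, then the shift along the tool's x, y, z in m, then the turn about the tool's z in rad. In form: [[jaw, x, y, z, spin], ...]. A call has 1 to 8 rows; each row shifts and turns the commanded pose from where the row before left it, along the tool's axes as they then stand; what a row does not reach is not made up. A row lasts 1/12 s, in which the tool goes at most 41.7 mm and 7.16 degrees, less where a joint would pass 70% of its speed; a pose out of reach is approached as far as the arm can. A call is refused whole if a number of a shift passes 0.0417 or a number of a turn 0.125, either way. A call with a gripper value outside its range is refused whole. The fingers move at their own pace and stop on an object; FORCE is the grip in N (left out, the last holds). Time passes only in rows, so rows that do not move let the fingers close. It gives the time, the measured TCP pose, the force, the opening and the grip force at its end, in the units of the state.
- bot.get_obs(): the state, without advancing time (a new reading comes with each control period).
- bot.get_image(name): name is "scene" or "side" or "wrist"; returns (picture, depth): 384x512x3 uint8, red, green, blue; 384x512 float32, m along the optical axis (not along the pixel's ray), 0 where there is no reading.
- bot.camera_info(name): a dict with "fx", "fy", "cx", "cy" (pixels), "R" (3x3) and "t" (3): a world point X has camera coordinates R X + t. Camera axes: x right, y down, z forward; pixel columns grow to the right and rows downward; lengths in m; the calibration is good to about 2 mm. A picture is of the moment at which its call begins: read the wrist's pose just before it. camera_info takes no time and is no camera call; for the wrist camera it gives the pose at the moment of the call.
- bot.close_job(): hands the job in; it is judged then, once.
Trained networks look in the newest picture that a camera, given by its name, has taken for a name from the list of things; names that differ only in an ending like _2 or _b are one class to them, and where a whole thing is asked for, a point or a joint stands for the part that bears it (a point fixed in the world has none). Each returns a list of dicts, best first, with "score" (0 to 1); they miss things now and then, are a little off and sometimes report something else, mostly with a low value. They report only what shows in the picture. A call takes as long as a camera call. They do not tell look-alikes from the thing itself.
- bot.recognise(camera, thing): "location" ([column, row] in pixels, amid what is visible of it).
The state is a dict: "clock": time; "joint_positions": joint angles; "joint_velocities": joint speeds; "effort": joint torques, N m; "eef_pos": TCP position; "eef_rot": TCP orientation; "contact_force": force on the tool from outside, world axes, zero at the start; "moment": the same for the moment, N m; "gripper_width": finger opening in m; "gripper_force": force on a finger pad.
Only numpy, scipy, OpenCV 4.12 (cv2) and the standard library are available. Lean on these libraries where they do the work, as an engineer would, in place of code of your own. Each camera call takes 0.05 s, during which the arm holds its last target. There are 200 camera calls.

## Working session

There is one attempt and no reset: what is moved stays moved. The work goes in short steps, Python scripts to look and compute and a shell command to move; the robot and the scene stay as the last step left them, time stands still between calls to the robot, and variables do not carry over. Pictures are saved under pics/ and viewed, at most 10 in all, crops included, and the job is handed in when it is done.

```bash
mkdir -p pics; ls
cat > h.py <<'E'
import numpy as np, cv2
from cell import bot
def save(img,n): cv2.imwrite('pics/'+n,cv2.cvtColor(np.ascontiguousarray(img),cv2.COLOR_RGB2BGR))
def cloud(name):
    im,d=bot.get_image(name); c=bot.camera_info(name)
    v,u=np.indices(d.shape); P=np.stack([(u-c['cx'])/c['fx']*d,(v-c['cy'])/c['fy']*d,d],-1)
    W=(P-np.array(c['t']))@np.array(c['R']); W[d==0]=np.nan
    return im,d,W
E
python3 - <<'E'
from h import *
o=bot.get_obs(); print({k:np.round(v,3).tolist() for k,v in o.items()})
ims=[]
for n in ['scene','side']:
    im,d,W=cloud(n); np.savez(f'{n}.npz',im=im,d=d,W=W); ims.append(im)
    for t in ['knob_a','gauge','stand','tip_holder','scrap_tray','steel_ring','bench_dog','wax_tin']:
        for r in bot.recognise(n,t)[:4]:
            u,v=map(int,r['location']); print(n,t,round(r['score'],2),u,v,np.round(W[v,u],3))
    save(cv2.resize(im,(800,600)),n+'0.png')
E
```

```text
pics
{'clock': 0.0, 'joint_positions': [-51.016, 14.652, 6.131, -0.025, -81.583, -16.305], 'joint_velocities': [-0.023, -0.05, 0.081, 0.032, -0.041, 0.071], 'effort': [-0.0, -38.663, 23.794, 5.365, -0.006, 0.0], 'eef_pos': [0.212, -0.507, 0.199], 'eef_rot': [179.894, -0.005, -157.325], 'contact_force': [0.622, 0.49, 0.007], 'moment': [-0.035, 0.034, -0.015], 'gripper_force': 0.0, 'gripper_width': 0.086}
scene knob_a 0.65 367 263 [ 0.539 -0.307  0.034]
scene bench_dog 0.49 180 166 [0.11  0.056 0.536]
side knob_a 0.53 214 197 [0.571 0.238 0.07 ]
side gauge 0.64 213 240 [0.505 0.363 0.033]
side gauge 0.54 231 182 [0.564 0.143 0.064]
side stand 0.97 218 203 [0.561 0.235 0.048]
side tip_holder 0.97 156 266 [0.577 0.516 0.054]
side scrap_tray 0.69 254 250 [0.397 0.325 0.003]
side scrap_tray 0.55 137 296 [ 0.599  0.58  -0.001]
side steel_ring 0.5 224 302 [0.378 0.528 0.04 ]
side steel_ring 0.45 141 306 [ 0.573  0.598 -0.003]
side bench_dog 0.6 226 302 [0.375 0.525 0.037]
side bench_dog 0.33 180 294 [0.492 0.544 0.024]
side wax_tin 0.6 179 294 [0.495 0.544 0.023]
side wax_tin 0.39 214 241 [0.5   0.365 0.032]
```

View pics/scene0.png

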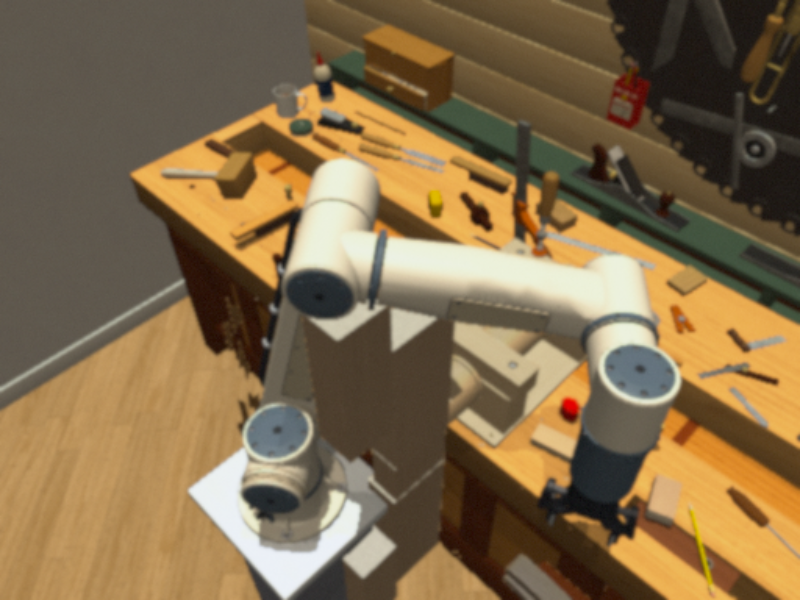

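View pics/side0.png

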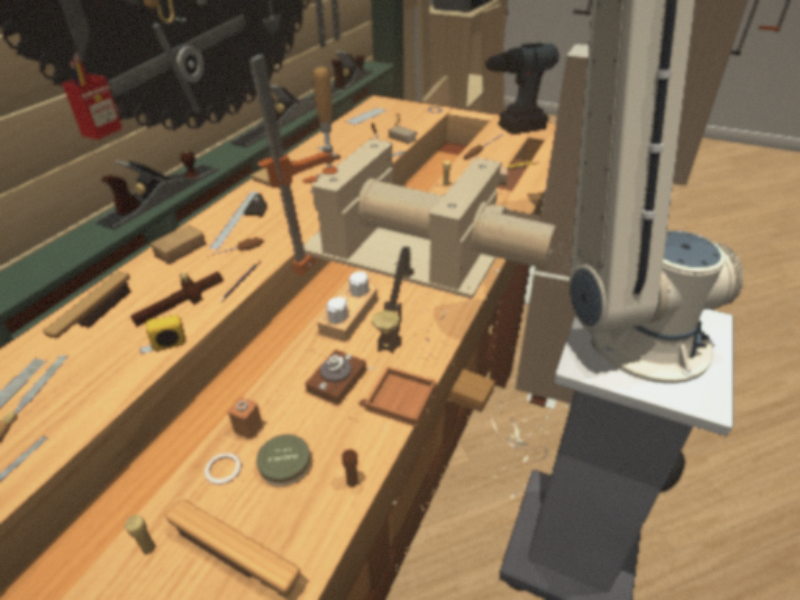

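Side view (800x600 px): both knobs on the stand at (337,308) and (358,283), black clamp in front of it at (395,300), gauge at (336,372), tray at (400,395), tip holder at (244,417), ring at (223,467), tin at (284,458), dog at (350,467). Scene view: the arm hides the work, and the red look-alike is at (569,407), far from the stand. I'll make coarse positions from the side depth.

Run:
```python
from h import *
z=np.load('side.npz'); W=z['W']
x,y,h=W[...,0],W[...,1],W[...,2]
def rep(n,u0,u1,v0,v1,z0,z1):
    s=W[int(v0*.64):int(v1*.64),int(u0*.64):int(u1*.64)].reshape(-1,3); s=s[(s[:,2]>z0)&(s[:,2]<z1)]
    if len(s)<5: print(n,'few');return
    r=cv2.minAreaRect((s[:,:2]*1000).astype(np.float32))
    print(n,len(s),'med',np.round(np.median(s,0),3),'rect',np.round(r[0]),np.round(r[1]),round(r[2],1),'zmax',s[:,2].max().round(3))
rep('knob1',322,350,292,325,.066,.08)
rep('knob2',346,372,268,297,.066,.08)
rep('knobs z',322,372,268,325,.05,.09)
rep('stand',310,382,280,340,.028,.042)
rep('clamp',370,420,240,355,.03,.15)
rep('gauge',300,370,340,405,.018,.03)
rep('shoulder',315,360,350,395,.031,.04)
rep('stud',315,360,345,395,.045,.07)
rep('tray',360,440,365,425,.008,.03)
rep('tip',225,265,395,440,.045,.07)
rep('vise',310,560,130,290,.03,.4)
print(bot.camera_info('wrist'))
```

```text
knob1 92 med [0.574 0.228 0.071] rect [576. 226.] [42. 35.] 69.6 zmax 0.074
knob2 73 med [0.576 0.137 0.071] rect [579. 132.] [37. 40.] 41.7 zmax 0.074
knobs z 278 med [0.572 0.214 0.067] rect [562. 206.] [ 86. 187.] 30.0 zmax 0.086
stand 383 med [0.563 0.183 0.033] rect [548. 179.] [133. 147.] 6.3 zmax 0.042
clamp 610 med [0.472 0.191 0.084] rect [510. 145.] [ 80. 288.] 19.1 zmax 0.103
gauge 444 med [0.5   0.371 0.024] rect [486. 350.] [100. 120.] 87.7 zmax 0.03
shoulder 152 med [0.503 0.356 0.034] rect [510. 351.] [53. 49.] 31.0 zmax 0.04
stud 59 med [0.507 0.351 0.053] rect [510. 348.] [25. 21.] 9.6 zmax 0.063
tray 396 med [0.389 0.339 0.016] rect [407. 339.] [141.  98.] 2.9 zmax 0.026
tip 205 med [0.585 0.51  0.056] rect [589. 506.] [37. 37.] 1.7 zmax 0.063
vise 8488 med [ 0.456 -0.054  0.146] rect [ 633. -311.] [533. 936.] 30.1 zmax 0.352
{'fx': 271.66459485230604, 'fy': 271.66459485230604, 'cx': 254.23183765380332, 'cy': 193.4203788836657, 'R': array([[-3.86068787e-01,  9.22469971e-01, -2.12011074e-04],
       [ 8.77879125e-01,  3.67477360e-01,  3.07064539e-01],
       [ 2.83335725e-01,  1.18361914e-01, -9.51688670e-01]]), 't': array([ 0.55037656, -0.03983858,  0.38017523])}
```

```bash
python3 - <<'E'
from h import *
W=np.load('side.npz')['W'][:, :360].reshape(-1,3)
for y0 in np.arange(-.6,.5,.1):
    print(round(y0,1),[ (lambda s: round(float(np.percentile(s,99)),2) if len(s)>5 else None)(W[(W[:,0]>x0)&(W[:,0]<x0+.1)&(W[:,1]>y0)&(W[:,1]<y0+.1)][:,2]) for x0 in np.arange(.2,.9,.1)])
E
python3 -m creep '[[0.085,0,0,-0.035,-0.125],[0.085,0,0,-0.035,-0.125],[0.085,0,0,-0.035,-0.125],[0.085,0,0,-0.035,-0.125],[0.085,0,0,-0.03,-0.125],[0.085,0,0,-0.02,-0.125],[0.085,0,0,-0.01,-0.125],[0.085,0,0,0,-0.125]]'
```

```text
-0.6 [-0.82, 0.0, 0.03, 0.0, 0.0, -0.11, 0.0]
-0.5 [-0.85, 0.0, 0.0, 0.06, 0.07, None, None]
-0.4 [-0.83, -0.0, -0.5, None, None, None, None]
-0.3 [-0.8, 0.19, 0.2, None, 0.2, 0.2, None]
-0.2 [0.38, 0.19, 0.2, 0.16, 0.2, 0.2, 0.0]
-0.1 [0.39, 0.19, 0.2, 0.16, 0.2, 0.42, 0.01]
-0.0 [-0.85, 0.19, 0.2, 0.1, 0.2, 0.46, 0.26]
0.1 [-0.11, 0.0, 0.09, 0.08, 0.04, -0.11, 0.01]
0.2 [-0.85, 0.02, 0.1, 0.07, 0.03, -0.11, 0.05]
0.3 [None, 0.02, 0.03, 0.06, 0.0, -0.11, 0.06]
0.4 [None, 0.0, 0.0, 0.06, 0.06, -0.11, 0.06]
clock: 1.57
eef_pos: [0.2122, -0.5082, 0.4022]
eef_rot: [-179.8, -0.2, -99.7]
contact_force: [0.1, 0.3, -1.3]
gripper_width: 0.0849
gripper_force: 0.0
```

```bash
python3 - <<'E'
from h import *
for n in ['side','scene']:
    W=np.load(n+'.npz')['W'].reshape(-1,3)
    m=(W[:,0]>.12)&(W[:,0]<.42)&(W[:,1]>-.35)&(W[:,1]<.15)&(W[:,2]>.21)
    s=W[m]
    for y0 in np.arange(-.35,.15,.05):
        q=s[(s[:,1]>y0)&(s[:,1]<y0+.05)]
        if len(q)>3: print(n,round(y0,2),len(q),'x',np.round(np.percentile(q[:,0],[1,99]),2),'z',np.round(np.percentile(q[:,2],[1,50,99]),2))
E
python3 -m creep '[[0.085,0,-0.035,0,-0.12],[0.085,-0.01,-0.04,0,-0.05],[0.085,-0.015,-0.035,0,0],[0.085,-0.02,-0.03,0,0],[0.085,-0.025,-0.025,0,0],[0.085,-0.03,-0.02,0,0],[0.085,-0.03,-0.02,0,0],[0.085,-0.035,-0.02,0,0]]'
```

```text
side -0.2 22 x [0.25 0.27] z [0.48 0.48 0.48]
side -0.15 831 x [0.21 0.27] z [0.21 0.34 0.48]
side -0.1 819 x [0.21 0.27] z [0.21 0.35 0.48]
side -0.05 138 x [0.22 0.24] z [0.48 0.55 0.58]
side -0.0 1943 x [0.12 0.22] z [0.25 0.52 0.6 ]
side 0.05 3616 x [0.12 0.18] z [0.22 0.46 0.59]
side 0.1 625 x [0.12 0.14] z [0.21 0.31 0.4 ]
scene -0.35 1506 x [0.18 0.35] z [0.59 0.65 0.66]
scene -0.3 1524 x [0.14 0.26] z [0.59 0.66 0.68]
scene -0.25 1233 x [0.12 0.23] z [0.6  0.67 0.68]
scene -0.2 3211 x [0.12 0.27] z [0.21 0.4  0.7 ]
scene -0.15 298 x [0.12 0.2 ] z [0.48 0.68 0.7 ]
scene -0.1 698 x [0.12 0.22] z [0.65 0.69 0.71]
scene -0.05 646 x [0.12 0.24] z [0.66 0.7  0.71]
scene -0.0 220 x [0.12 0.21] z [0.57 0.67 0.71]
clock: 2.23
eef_pos: [0.4387, -0.3504, 0.3988]
eef_rot: [180.0, 0.0, -90.3]
contact_force: [1.1, 1.0, 0.5]
gripper_width: 0.0851
gripper_force: 0.0
```

```bash
python3 -m creep '[[0.085,-0.04,0,0,0],[0.085,-0.04,0,0,0],[0.085,-0.04,0,0,0],[0.085,-0.04,0,0,0],[0.085,-0.04,0,0,0],[0.085,-0.04,0,0,0],[0.085,-0.04,0,0,0],[0.085,-0.04,0,0,0]]' && python3 -m creep '[[0.085,-0.04,-0.01,0,0],[0.085,-0.04,-0.01,0,0],[0.085,-0.04,-0.01,0.01,0],[0.085,-0.04,-0.01,0.01,0],[0.085,-0.03,-0.01,0.02,0],[0.085,0,0,0,0],[0.085,0,0,0,0]]'
python3 - <<'E'
from h import *
im,d,W=cloud('wrist'); np.savez('w1.npz',im=im,d=d,W=W); print(bot.camera_info('wrist'))
for t in ['knob_a','gauge','stand','scrap_tray','tip_holder']:
    for r in bot.recognise('wrist',t)[:4]:
        u,v=map(int,r['location']); print(t,round(r['score'],2),u,v,np.round(W[v,u],3))
save(cv2.resize(im,(800,600),interpolation=cv2.INTER_CUBIC),'w1.png')
E
```

```text
clock: 2.9
eef_pos: [0.4388, -0.0298, 0.3997]
eef_rot: [-180.0, 0.0, -90.3]
contact_force: [1.1, 0.5, 0.2]
gripper_width: 0.0855
gripper_force: 0.0
clock: 3.48
eef_pos: [0.4897, 0.1581, 0.3576]
eef_rot: [179.8, -0.1, -90.1]
contact_force: [-0.5, 0.5, 0.4]
gripper_width: 0.0851
gripper_force: 0.0
{'fx': 271.66459485230604, 'fy': 271.66459485230604, 'cx': 254.23183765380332, 'cy': 193.4203788836657, 'R': array([[-9.99994151e-01,  3.41715733e-03,  1.45708362e-04],
       [ 3.29848988e-03,  9.52249166e-01,  3.05304187e-01],
       [ 9.04521773e-04,  3.05302882e-01, -9.52254867e-01]]), 't': array([ 0.48957121, -0.23936836,  0.48433542])}
knob_a 0.92 200 133 [0.58  0.12  0.074]
knob_a 0.84 205 191 [0.577 0.22  0.078]
gauge 0.78 241 238 [0.517 0.331 0.04 ]
gauge 0.34 250 313 [0.501 0.526 0.029]
stand 0.88 211 161 [0.57  0.174 0.037]
scrap_tray 0.57 303 232 [0.387 0.334 0.007]
tip_holder 0.58 206 305 [0.595 0.485 0.05 ]
```

View pics/w1.png

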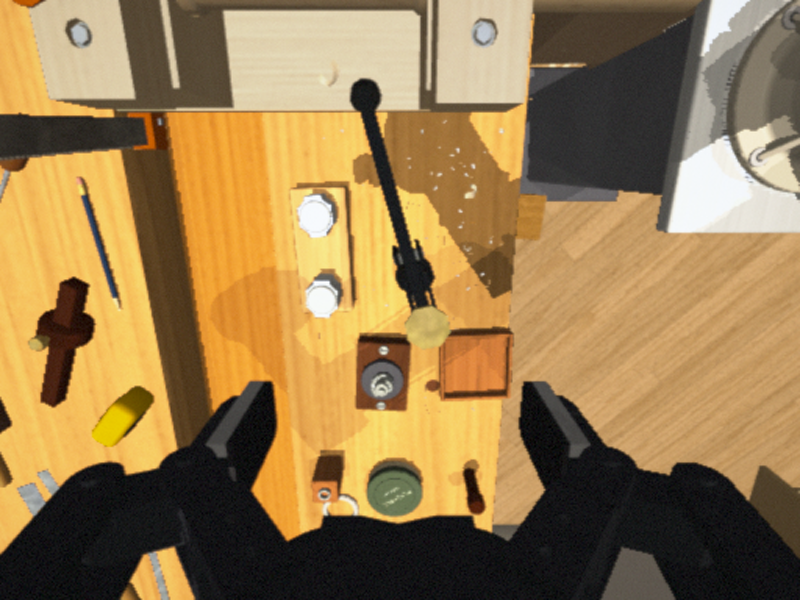

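Wrist view (800x600 px): knobs at (322,298) and (316,215) on the stand, both silver, no red one here; clamp arm runs (365,95)–(430,325); gauge stud (382,383), tray (476,363). Now I'll measure poses.

```bash
cat >> h.py <<'E'
def toplane(n,uv,z,c=None):
    c=c or bot.camera_info(n); R=np.array(c['R']);C=-R.T@np.array(c['t'])
    r=np.c_[(np.atleast_2d(uv)-[c['cx'],c['cy']])/[c['fx'],c['fy']],np.ones(len(np.atleast_2d(uv)))]@R
    return C+r*((z-C[2])/r[:,2:])
def rect(W,x,y,r,z0,z1,im=None,f=None):
    m=(abs(W[...,0]-x)<r)&(abs(W[...,1]-y)<r)&(W[...,2]>z0)&(W[...,2]<z1)
    if f is not None: m&=f(im.astype(int))
    n,l,s,_=cv2.connectedComponentsWithStats(m.astype(np.uint8))
    if n<2: return None
    k=1+s[1:,4].argmax(); q=W[l==k]; b=cv2.minAreaRect((q[:,:2]*1000).astype(np.float32))
    return len(q),np.round(np.mean(q,0),4),'rect',np.round(b[0],1),np.round(b[1],1),round(b[2],1)
E
python3 - <<'E'
from h import *
z=np.load('w1.npz'); im,W=z['im'],z['W']
print('knobB?',rect(W,.58,.125,.035,.062,.085)); print('knobA?',rect(W,.577,.222,.035,.062,.085))
print('stand',rect(W,.565,.18,.1,.028,.045)); print('stud',rect(W,.51,.345,.04,.05,.08)); print('should',rect(W,.51,.345,.04,.03,.045))
print('gauge',rect(W,.51,.35,.08,.02,.045)); print('tray rim',rect(W,.39,.335,.07,.013,.03)); print('tray',rect(W,.39,.335,.06,.003,.03))
print('clamp',rect(W,.45,.2,.15,.05,.13))
m=(abs(W[...,0]-.45)<.1)&(abs(W[...,1]-.2)<.15)&(W[...,2]>.05)&(W[...,2]<.15)&(W[...,0]<.53)
q=W[m]
for y0 in np.arange(.05,.35,.03):
    s=q[(q[:,1]>y0)&(q[:,1]<y0+.03)]
    if len(s): print(round(y0,2),'x',s[:,0].min().round(3),s[:,0].max().round(3),'z',s[:,2].max().round(3))
E
```

```text
knobB? (481, array([0.5774, 0.1284, 0.0737]), 'rect', array([578.3, 129.2]), array([36.9, 43.5]), 2.5)
knobA? (419, array([0.5756, 0.2201, 0.0736]), 'rect', array([576.6, 221.7]), array([43.3, 35.9]), 87.8)
stand (1811, array([0.5773, 0.1689, 0.0373]), 'rect', array([579.6, 175.1]), array([ 64.1, 149.6]), 1.7)
stud (122, array([0.5112, 0.3431, 0.0575]), 'rect', array([511. , 344.1]), array([25.1, 19.6]), 8.5)
should (412, array([0.5105, 0.3404, 0.0371]), 'rect', array([509.9, 346.2]), array([57.2, 59.4]), 71.8)
gauge (1339, array([0.5103, 0.3388, 0.0309]), 'rect', array([510.8, 344.7]), array([99.6, 70. ]), 86.7)
tray rim (512, array([0.3805, 0.3362, 0.02  ]), 'rect', array([385.8, 334.8]), array([96. , 96.4]), 2.5)
tray (2060, array([0.3842, 0.3365, 0.0103]), 'rect', array([386.6, 339.2]), array([ 97.5, 111.7]), 1.8)
clamp (1872, array([0.4776, 0.1746, 0.0894]), 'rect', array([477.4, 160. ]), array([ 48.2, 230.7]), 12.8)
0.05 x 0.496 0.518 z 0.106
0.08 x 0.489 0.51 z 0.102
0.11 x 0.481 0.503 z 0.094
0.14 x 0.461 0.496 z 0.085
0.17 x 0.456 0.496 z 0.081
0.2 x 0.443 0.477 z 0.099
0.23 x 0.432 0.482 z 0.104
0.26 x 0.437 0.479 z 0.101
0.32 x 0.499 0.523 z 0.066
```

```bash
python3 -m creep '[[0.07,-0.01,-0.015,0.033,0],[0.07,-0.01,-0.015,0.033,0],[0.07,-0.01,-0.015,0.033,0],[0.07,-0.01,-0.015,0.033,0],[0.07,-0.012,-0.015,0.033,0],[0.07,-0.012,-0.012,0.033,0],[0.07,0,0,0,0],[0.07,0,0,0,0]]'
cat > look.py <<'E'
from h import *
import sys
x,y,z0,z1=map(float,sys.argv[1:5]); o=bot.get_obs(); p=o['eef_pos']; c=bot.camera_info('wrist')
im,d,W=cloud('wrist'); np.savez('wl.npz',im=im,W=W); R=rect(W,x,y,.035,z0,z1); print(np.round(p,4),np.round(o['eef_rot'],2),R)
if R: print('minus tcp (mm)',np.round(R[3]-np.array(p[:2])*1000,1))
for r in bot.recognise('wrist','knob_a'): print(r)
if len(sys.argv)>5: save(cv2.resize(im,(800,600),interpolation=cv2.INTER_CUBIC),sys.argv[5])
E
python3 look.py .5766 .2217 .066 .085; python3 -c "
from h import *
im=np.load('wl.npz')['im']; save(cv2.resize(im[60:330,120:400],None,fx=2,fy=2,interpolation=cv2.INTER_CUBIC),'w2.png')"
```

```text
clock: 4.45
eef_pos: [0.5767, 0.2194, 0.1597]
eef_rot: [179.8, -0.2, -90.3]
contact_force: [0.2, 0.4, 1.3]
gripper_width: 0.07
gripper_force: 0.0
[0.5767 0.2194 0.1597] [ 1.7979e+02 -1.5000e-01 -9.0320e+01] (1216, array([0.577 , 0.2218, 0.0744]), 'rect', array([576.9, 223.6]), array([44.3, 35.9]), 87.9)
minus tcp (mm) [0.2 4.2]
{'location': [252.5, 92.8], 'score': 0.82}
{'location': [257.1, 189.6], 'score': 0.55}
```

View pics/w2.png

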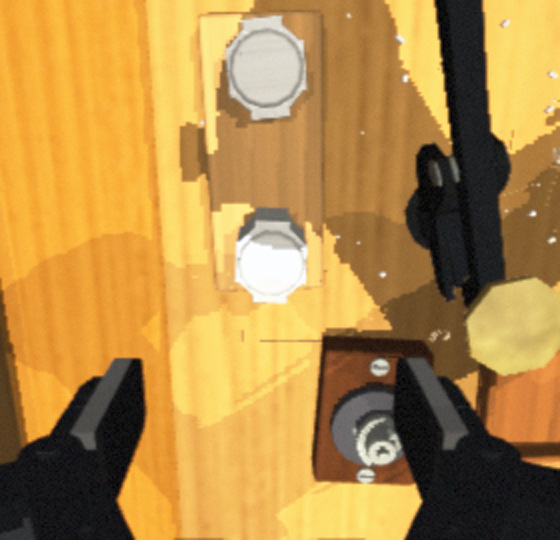

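The crop shows the near silver knob at crop (270,262), centred between the fingers, clear of the clamp at (470,290); nothing red about. Grasping it.

```bash
python3 -m creep '[[0.07,-0.003,0,0.03,0.03],[0.07,0,0,0.03,0],[0.07,0,0,0.03,0],[0.07,0,0,0.02,0],[0.07,0,0,0.0087,0],[0.03,0,0,0,0],[0.03,0,0,0,0],[0.03,0,0,0,0]]' 40 && python3 -m creep '[[0.03,0,0,0,0],[0.03,0,0,0,0],[0.03,0,0,0,0]]'
```

```text
clock: 5.22
eef_pos: [0.579, 0.2241, 0.046]
eef_rot: [-179.8, 0.1, -92.0]
contact_force: [0.8, 0.3, 0.5]
gripper_width: 0.0344
gripper_force: 0.0
clock: 5.47
eef_pos: [0.5778, 0.2237, 0.044]
eef_rot: [-179.9, 0.1, -92.0]
contact_force: [-0.1, 0.1, -0.9]
gripper_width: 0.0303
gripper_force: 0.0
```

```bash
python3 look.py .5766 .2217 .066 .095 w3.png
```

```text
[0.5778 0.2237 0.044 ] [-1.7992e+02  6.0000e-02 -9.2000e+01] (3780, array([0.5764, 0.2194, 0.075 ]), 'rect', array([574.9, 220.6]), array([44.6, 47.5]), 39.1)
minus tcp (mm) [-2.9 -3.1]
{'location': [256.0, 229.5], 'score': 0.84}
{'location': [247.1, 70.8], 'score': 0.65}
```

View pics/w3.png

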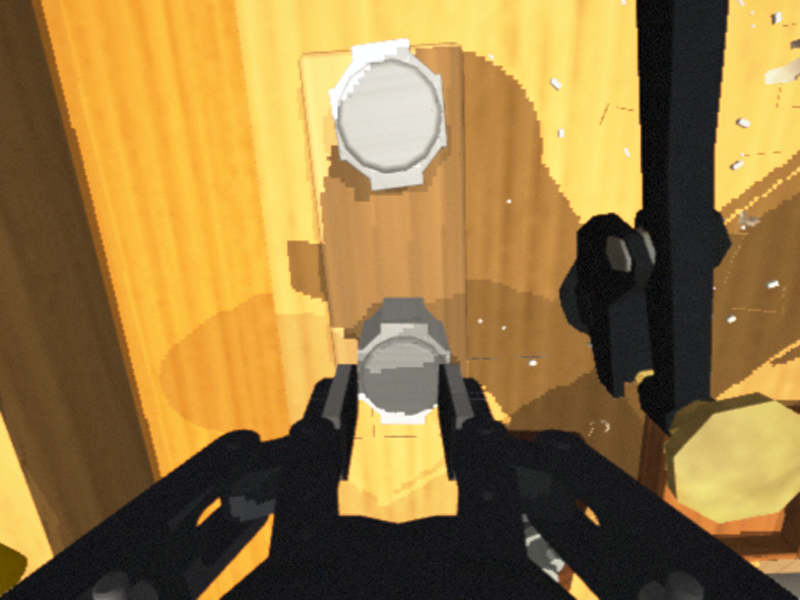

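```bash
python3 -m creep '[[0.015,0,0,0,0],[0.015,0,0,0,0],[0.015,0,0,0,0],[0.015,0,0,0,0]]' 40
```

```text
clock: 5.9
eef_pos: [0.5773, 0.2233, 0.043]
eef_rot: [180.0, -0.0, -92.0]
contact_force: [-0.1, 0.4, 0.4]
gripper_width: 0.0148
gripper_force: 0.0
```

```bash
python3 look.py .5766 .2217 .066 .095 w4.png; python3 -c "
from h import *
print(toplane('wrist',[[256,229.5],[256,233],[247,71]],.073))
W=np.load('wl.npz')['W']
for r in range(190,310,8): print(r,np.round(W[r,257],3),np.round(W[r,222],3),np.round(W[r,235],3))
"
```

```text
[0.5773 0.2233 0.043 ] [179.99  -0.   -92.01] (3027, array([0.5762, 0.2174, 0.0756]), 'rect', array([574.3, 222. ]), array([38.2, 46.1]), 24.7)
minus tcp (mm) [-3.  -1.3]
{'location': [255.0, 225.9], 'score': 0.93}
{'location': [248.5, 71.7], 'score': 0.83}
[[0.57610415 0.21331523 0.073     ]
 [0.57617729 0.21557013 0.073     ]
 [0.57774465 0.12816909 0.073     ]]
190 [0.575 0.201 0.036] [0.599 0.2   0.035] [0.59  0.2   0.035]
198 [0.575 0.201 0.051] [0.6   0.206 0.035] [0.591 0.206 0.035]
206 [0.575 0.201 0.067] [0.6   0.212 0.035] [0.591 0.211 0.039]
214 [0.575 0.205 0.069] [0.601 0.218 0.036] [0.589 0.21  0.057]
222 [0.575 0.208 0.074] [0.601 0.224 0.035] [0.588 0.21  0.07 ]
230 [0.576 0.214 0.073] [0.601 0.231 0.036] [0.588 0.214 0.072]
238 [0.576 0.219 0.073] [0.602 0.237 0.035] [0.587 0.212 0.086]
246 [0.576 0.224 0.073] [0.594 0.215 0.088] [0.587 0.212 0.094]
254 [0.576 0.23  0.073] [0.594 0.215 0.096] [0.586 0.212 0.102]
262 [0.576 0.235 0.073] [0.593 0.216 0.103] [0.586 0.212 0.11 ]
270 [0.576 0.243 0.069] [0.59  0.209 0.12 ] [0.586 0.215 0.111]
278 [ 0.577  0.298 -0.   ] [0.59  0.21  0.124] [0.586 0.219 0.112]
286 [0.578 0.305 0.002] [0.59  0.211 0.128] [0.586 0.223 0.112]
294 [0.578 0.315 0.   ] [0.589 0.211 0.133] [0.587 0.228 0.111]
302 [0.578 0.325 0.   ] [0.587 0.206 0.144] [0.587 0.232 0.112]
```

View pics/w4.png

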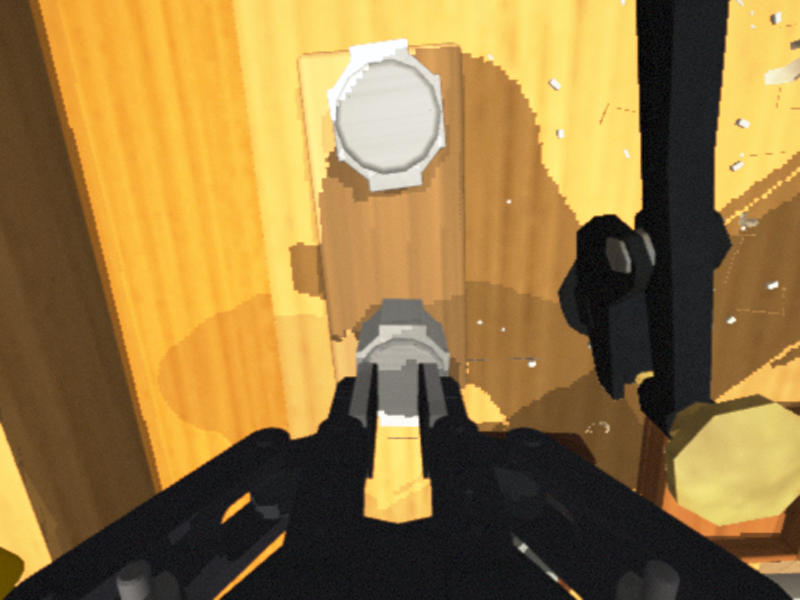

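```bash
python3 -m creep '[[0.06,0,0,-0.02,0],[0.06,0,0,-0.02,0],[0.06,0,0,-0.02,0],[0.06,0,0,0,0],[0.06,0,0,0,0],[0.06,0,0,0,0]]' 40
cat > tip.py <<'E'
from h import *
p=np.array(bot.get_obs()['eef_pos']); c=bot.camera_info('wrist'); im,d,W=cloud('wrist')
C=-np.array(c['R']).T@np.array(c['t']); print('tcp',p.round(4),'cam-tcp',(C-p).round(4))
Q=W-p
for s in (-1,1):
    m=(s*Q[...,0]>0)&(abs(Q[...,0])<.07)&(abs(Q[...,1])<.03)&(d<.19)&(d>0)
    q=Q[m]; lo=q[q[:,2]<q[:,2].min()+.012]
    print(s,m.sum(),'zmin',np.percentile(q[:,2],[0,1,5]).round(4),'low x',lo[:,0].min().round(4),lo[:,0].max().round(4),'y',lo[:,1].min().round(4),lo[:,1].max().round(4))
print('d min',d[d>0].min())
E
python3 tip.py
```

```text
clock: 6.5
eef_pos: [0.5769, 0.2233, 0.1025]
eef_rot: [179.9, -0.0, -92.0]
contact_force: [-0.6, -0.4, -0.8]
gripper_width: 0.0599
gripper_force: 0.0
tcp [0.5769 0.2233 0.1025] cam-tcp [-0.0025 -0.0788  0.1748]
-1 18049 zmin [0.037  0.0456 0.0629] low x -0.0438 -0.0296 y -0.0111 0.012
1 17929 zmin [0.0361 0.0453 0.0626] low x 0.0293 0.0434 y -0.0132 0.0101
d min 0.059187934
```

Finding: seen by the camera, the fingertips are about 36 mm above the reported TCP, so they closed over the knob's top. I'll go lower in steps, watching the force.

```bash
python3 -m creep '[[0.06,0,0,0.03,0],[0.06,0,0,0.03,0],[0.06,0,0,0.02,0],[0.06,0,0,0.01,0],[0.06,0,0,0,0],[0.06,0,0,0,0]]' && python3 tip.py && python3 -m creep '[[0.025,0,0,0,0],[0.025,0,0,0,0],[0.025,0,0,0,0],[0.025,0,0,0,0],[0.025,0,0,0,0]]' 40 && python3 tip.py
```

```text
clock: 7.05
eef_pos: [0.5775, 0.2232, 0.013]
eef_rot: [180.0, -0.1, -92.0]
contact_force: [0.5, 0.8, 0.8]
gripper_width: 0.0601
gripper_force: 0.0
tcp [0.5775 0.2232 0.013 ] cam-tcp [-0.0026 -0.0786  0.1749]
-1 23009 zmin [0.0199 0.0224 0.0234] low x -0.0316 -0.0003 y -0.03 0.0269
1 22960 zmin [0.0195 0.0225 0.0233] low x 0.0 0.0333 y -0.03 0.0283
d min 0.059519447
clock: 7.52
eef_pos: [0.5784, 0.2239, 0.0147]
eef_rot: [-179.8, 0.1, -92.0]
contact_force: [-1.2, 1.2, 5.8]
gripper_width: 0.0353
gripper_force: 41.3
tcp [0.5784 0.2239 0.0147] cam-tcp [-0.0031 -0.079   0.1746]
-1 22612 zmin [0.0168 0.0197 0.0208] low x -0.033 -0.0 y -0.03 0.0045
1 22014 zmin [0.0176 0.0198 0.0209] low x 0.0 0.0313 y -0.03 0.0021
d min 0.059448715
```

```bash
python3 -m creep '[[0.025,0,0,-0.005,0],[0.025,0,0,-0.005,0],[0.025,0,0,0,0]]' && python3 -m creep '[[0.025,0,0,-0.03,0],[0.025,0,0,-0.03,0],[0.025,0,0.018,0,0],[0.025,-0.02,0.018,0,0],[0.025,-0.02,0.018,0,0],[0.025,-0.025,0.015,0,0],[0.025,0,0,0,0],[0.025,0,0,0,0]]'
cat > m.py <<'E'
from h import *
p=np.array(bot.get_obs()['eef_pos']); im,d,W=cloud('wrist'); np.savez('wl.npz',im=im,W=W)
print(p.round(4),np.round(bot.get_obs()['eef_rot'],2))
top=p[2]+.0585
q=W[(abs(W[...,0]-p[0])<.03)&(abs(W[...,1]-p[1])<.04)&(abs(W[...,2]-top)<.03)&(abs(W[...,0]-p[0])<.016)]
print('knob z hist',np.percentile(q[:,2],[5,25,50,75,95]).round(4)); zt=np.median(q[:,2]); k=q[abs(q[:,2]-zt)<.003]
print('knob y range',np.percentile(k[:,1],[1,99]).round(4),'ymid-tcp',(np.percentile(k[:,1],[1,99]).mean()-p[1]).round(4))
for n,a in [('stud top',(.511,.345,.025,.058,.08)),('shoulder',(.511,.345,.04,.031,.041)),('blk',(.511,.345,.065,.018,.03))]: print(n,rect(W,*a))
save(im,'m.png')
E
python3 m.py
```

```text
clock: 7.82
eef_pos: [0.5777, 0.2235, 0.024]
eef_rot: [-179.9, 0.0, -92.0]
contact_force: [0.6, -0.5, -1.6]
gripper_width: 0.0354
gripper_force: 40.4
clock: 8.48
eef_pos: [0.5097, 0.2918, 0.0829]
eef_rot: [180.0, -0.0, -91.9]
contact_force: [-0.3, -0.5, -2.0]
gripper_width: 0.0354
gripper_force: 40.7
[0.5097 0.2918 0.0829] [ 1.7998e+02 -3.0000e-02 -9.1940e+01]
knob z hist [0.1185 0.137  0.1406 0.1414 0.1421]
knob y range [0.2694 0.3096] ymid-tcp -0.0023
stud top None
shoulder None
blk (1114, array([0.5055, 0.3037, 0.0252]), 'rect', array([508. , 309.8]), array([31.1, 69.8]), 88.1)
```

Run:
```python
from h import *
from scipy.spatial.transform import Rotation as Ro
c=bot.camera_info('wrist'); o=bot.get_obs()
def T(p,e): return np.array(p),Ro.from_euler('xyz',e,degrees=True).as_matrix()
p1,R1=T(o['eef_pos'],o['eef_rot']); Rc=np.array(c['R']); C=-Rc.T@np.array(c['t'])
Rtc=R1.T@Rc.T; off=R1.T@(C-p1)
p0,R0=T([.5767,.2194,.1597],[179.79,-.15,-90.32])
Rn=(R0@Rtc).T; Cn=p0+R0@off; cc=dict(c,R=Rn,t=-Rn@Cn)
im=cv2.imread('pics/w2.png')
# stand far corners / knob top hull
g=im.min(2)
def comp(x,y,th):
    m=(g>th).astype(np.uint8); n,l,s,ce=cv2.connectedComponentsWithStats(m); k=l[y,x]; return s[k],cv2.minAreaRect(cv2.findContours((l==k).astype(np.uint8),0,1)[0][0])
for nm,x,y,z in [('knobA',270,265,.073),('knobB',266,68,.073)]:
    for th in(150,180):
        s,r=comp(x,y,th); uv=np.array(r[0])/2+[120,60]-.25; print(nm,th,s,np.round(r[1],1),toplane('',uv,z,cc).round(4))
for uv,z in [((381,450),.063),((376,425),.035)]: print(uv,toplane('',np.array(uv)/2+[120,60],z,cc).round(4))
r=im[395:485,310:400+60]; save(cv2.cvtColor(cv2.resize(r,None,fx=5,fy=5,interpolation=cv2.INTER_CUBIC),cv2.COLOR_BGR2RGB),'stud.png')
```

```text
knobA 150 [ 234  221   75   83 4686] [73.3 82.2] [[0.5756 0.2217 0.073 ]]
knobA 180 [ 235  222   73   82 4212] [71.5 81. ] [[0.5756 0.2218 0.073 ]]
knobB 150 [ 225   16   82  104 6045] [101.2  79.2] [[0.5775 0.1295 0.073 ]]
knobB 180 [ 233   33   67   70 3578] [64.9 69.7] [[0.5775 0.1296 0.073 ]]
(381, 450) [[0.511  0.3413 0.063 ]]
(376, 425) [[0.5085 0.3431 0.035 ]]
```

View pics/stud.png

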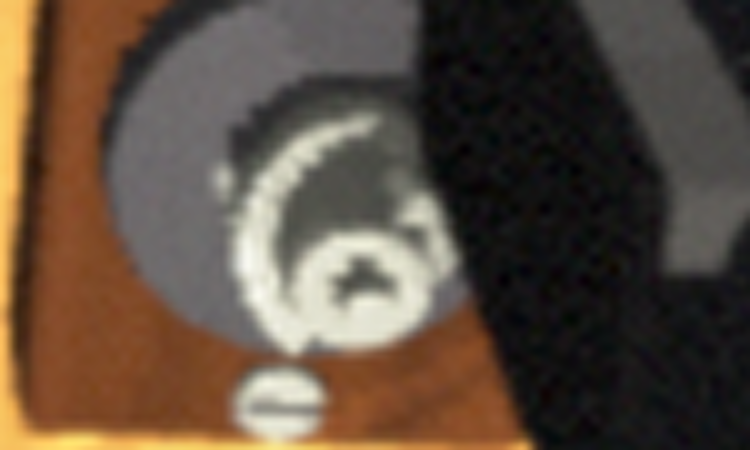

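```bash
python3 -m creep '[[0.025,-0.02,0,0,0],[0.025,-0.02,0.001,0,0],[0.025,-0.0132,0,0,0],[0.025,0,0,0.015,0],[0.025,0,0,0.015,0],[0.025,0,0,0.003,0],[0.025,0,0,0,0],[0.025,0,0,0,0]]'
```

```text
clock: 9.2
eef_pos: [0.5121, 0.3435, 0.0505]
eef_rot: [-180.0, -0.0, -92.0]
contact_force: [0.1, -0.7, -1.3]
gripper_width: 0.0354
gripper_force: 40.6
```

```bash
for i in 1 2 3; do python3 -m creep '[[0.025,0,0,0.004,0]]' | grep -E 'pos|contact'; done; python3 -m creep '[[0.025,0,0,0,0]]' | grep -E 'pos|contact'
```

```text
eef_pos: [0.5129, 0.3444, 0.0479]
contact_force: [1.0, 0.1, -1.5]
eef_pos: [0.5123, 0.3443, 0.043]
contact_force: [-0.7, -0.4, -1.8]
eef_pos: [0.5118, 0.344, 0.0383]
contact_force: [0.5, -0.5, -2.6]
eef_pos: [0.511, 0.3435, 0.0372]
contact_force: [0.7, -0.7, -1.2]
```

```bash
for i in 1 2; do python3 -m creep '[[0.025,-0.0005,0.0005,0.003,0]]' | grep -E 'pos|contact'; done; for i in 1 2 3; do python3 -m creep '[[0.025,0,0,0.002,0]]' | grep -E 'pos|contact'; done
```

```text
eef_pos: [0.5113, 0.3445, 0.0354]
contact_force: [0.6, 0.1, -1.1]
eef_pos: [0.5107, 0.3452, 0.0321]
contact_force: [0.1, -0.6, -1.4]
eef_pos: [0.5103, 0.3451, 0.0297]
contact_force: [0.4, -0.6, -1.3]
eef_pos: [0.5105, 0.3451, 0.0278]
contact_force: [0.3, 1.3, -0.6]
eef_pos: [0.5104, 0.3452, 0.026]
contact_force: [-1.1, 1.3, 0.7]
```

```bash
for i in 1 2 3; do python3 -m creep '[[0.025,0,0,0.0015,0]]' | grep -E 'pos|contact'; done; python3 -m creep '[[0.025,0,0,0.001,0]]' | grep -E 'pos|contact'
```

```text
eef_pos: [0.5103, 0.3453, 0.0244]
contact_force: [-2.3, 2.5, -0.8]
eef_pos: [0.5103, 0.3453, 0.0229]
contact_force: [-1.3, 1.3, -1.0]
eef_pos: [0.5104, 0.3454, 0.0215]
contact_force: [-1.7, 1.9, -0.4]
eef_pos: [0.5104, 0.3454, 0.0205]
contact_force: [-2.0, 1.5, 0.0]
```

```bash
python3 -m creep '[[0.025,-0.0005,0.0005,0.0005,0]]' | grep -E 'pos|contact';  for i in 1 2; do python3 -m creep '[[0.025,0,0,0.0007,0]]' | grep -E 'pos|contact'; done
```

```text
eef_pos: [0.5103, 0.3455, 0.0201]
contact_force: [0.8, 0.1, 1.1]
eef_pos: [0.5104, 0.3455, 0.0199]
contact_force: [-1.6, 0.6, 5.4]
eef_pos: [0.5105, 0.3456, 0.0198]
contact_force: [-3.6, -0.1, 8.8]
```

Pins have landed on the thread (TCP 0.0199). Relieve slightly and turn clockwise (positive spin) with the pitch.

```bash
python3 -m creep '[[0.025,0,0,-0.0015,0],[0.025,0,0,0,0]]' | grep -E 'pos|contact';  for i in 1 2 3 4; do python3 -m creep '[[0.025,0,0,0.0005,0.1]]' | grep -E 'pos|contact|rot'; done
```

```text
eef_pos: [0.5102, 0.3454, 0.0203]
contact_force: [-0.2, 0.3, -0.4]
eef_pos: [0.5102, 0.3454, 0.0197]
eef_rot: [-180.0, 0.0, -97.7]
contact_force: [-1.0, 0.4, -0.5]
eef_pos: [0.5101, 0.3454, 0.0191]
eef_rot: [-180.0, -0.0, -103.7]
contact_force: [-0.6, 1.3, 1.8]
eef_pos: [0.5102, 0.3454, 0.0187]
eef_rot: [-180.0, 0.0, -109.5]
contact_force: [-1.5, 0.7, 1.1]
eef_pos: [0.5103, 0.3454, 0.0182]
eef_rot: [-180.0, 0.0, -115.2]
contact_force: [0.1, 0.3, 0.8]
```

```bash
for i in 1 2 3 4; do python3 -m creep '[[0.025,0,0,0.00025,0.05]]' | grep -E 'pos|contact|rot'; done
```

```text
eef_pos: [0.5103, 0.3454, 0.018]
eef_rot: [-180.0, 0.0, -118.1]
contact_force: [-1.0, 1.0, 1.6]
eef_pos: [0.5105, 0.3455, 0.0179]
eef_rot: [-180.0, 0.0, -120.8]
contact_force: [-0.2, 0.7, 2.1]
eef_pos: [0.5105, 0.3454, 0.0177]
eef_rot: [-180.0, 0.0, -123.7]
contact_force: [-1.0, 0.3, 2.9]
eef_pos: [0.5106, 0.3455, 0.0177]
eef_rot: [-180.0, 0.0, -126.5]
contact_force: [-0.6, -0.4, 3.7]
```

```bash
python3 -m creep '[[0.025,0,0,0.0003,0.03]]' | grep -E 'pos|contact|rot';python3 -m creep '[[0.025,0,0,0.0003,0.02]]' | grep -E 'pos|contact|rot'
```

```text
eef_pos: [0.5106, 0.3454, 0.0176]
eef_rot: [-179.9, 0.0, -128.2]
contact_force: [-1.7, -0.4, 5.3]
eef_pos: [0.5106, 0.3454, 0.0176]
eef_rot: [-179.9, 0.1, -129.3]
contact_force: [-2.2, -0.4, 7.7]
```

Firm stop (7.7 N up) at 0.65 rad with z stalled 3 mm above home: this is the wrong knob. Backing off.

```bash
python3 -m creep '[[0.025,0,0,-0.0012,0],[0.025,0,0,-0.0005,-0.1],[0.025,0,0,-0.0005,-0.1],[0.025,0,0,-0.0005,-0.1]]' | grep -E 'pos|contact|rot';python3 -m creep '[[0.025,0,0,-0.0005,-0.1],[0.025,0,0,-0.0005,-0.1],[0.025,0,0,-0.0005,-0.1],[0.025,0,0,-0.0003,-0.05],[0.025,0,0,0,0]]' | grep -E 'pos|contact|rot'; for i in 1 2 3; do python3 -m creep '[[0.025,0,0,-0.002,0]]' | grep -E 'pos|contact'; done
```

```text
eef_pos: [0.51, 0.3454, 0.0188]
eef_rot: [180.0, -0.0, -111.8]
contact_force: [0.5, 1.4, -0.9]
eef_pos: [0.51, 0.3453, 0.0206]
eef_rot: [180.0, -0.0, -91.9]
contact_force: [-0.5, 0.8, -1.4]
eef_pos: [0.5097, 0.3452, 0.0222]
contact_force: [0.6, 1.6, -2.5]
eef_pos: [0.5097, 0.3451, 0.0246]
contact_force: [-1.0, 0.6, -1.8]
eef_pos: [0.5099, 0.3451, 0.027]
contact_force: [-0.3, -0.1, -1.7]
```

```bash
python3 -m creep '[[0.025,0,0,-0.03,0],[0.025,0,0,-0.03,0],[0.025,0.002,0.03,0,0],[0.025,0.003,0.032,0,0],[0.025,0.003,0.032,0,0],[0.025,0.003,0.03,0,0],[0.025,0,0,0.03,0],[0.025,0,0,0.03,0]]' && python3 -m creep '[[0.025,0,0,0.02,0],[0.025,0,0,0.01,0],[0.025,0,0,0.004,0],[0.025,0,0,0,0]]' && python3 -m creep '[[0.025,0,0,0.003,0]]'
```

```text
clock: 13.2
eef_pos: [0.3856, 0.3404, 0.0291]
eef_rot: [-179.8, 0.3, -91.9]
contact_force: [0.5, 0.7, -2.3]
gripper_width: 0.0351
gripper_force: 44.1
clock: 13.53
eef_pos: [0.386, 0.3386, -0.007]
eef_rot: [180.0, -0.1, -92.0]
contact_force: [-0.4, -0.0, -2.6]
gripper_width: 0.0355
gripper_force: 44.0
clock: 13.62
eef_pos: [0.3869, 0.34, -0.0084]
eef_rot: [-179.9, 0.1, -92.0]
contact_force: [0.6, 0.0, -0.9]
gripper_width: 0.0351
gripper_force: 44.0
```

```bash
python3 -m creep '[[0.025,0,0,0.003,0],[0.025,0,0,0.002,0],[0.025,0,0,0,0]]' | grep -E 'pos|contact'; python3 -m creep '[[0.048,0,0,0,0],[0.048,0,0,0,0],[0.048,0,0,0,0]]' | grep -E 'pos|contact|width'; python3 -m creep '[[0.048,0,0,-0.02,0],[0.048,0,0,-0.03,0],[0.048,0,0,-0.035,0],[0.06,0,0,-0.035,0],[0.07,0,0,-0.03,0],[0.07,0,0,0,0]]'
python3 - <<'E'
from h import *
im,d,W=cloud('wrist'); print('knob',rect(W,.386,.338,.035,.036,.055)); print('rim',rect(W,.386,.338,.06,.013,.03))
print(bot.recognise('wrist','knob_a'))
E
```

```text
eef_pos: [0.3859, 0.3389, -0.0148]
contact_force: [-0.5, 0.5, -1.2]
eef_pos: [0.3861, 0.3392, -0.0145]
contact_force: [-0.4, 0.6, 0.8]
gripper_width: 0.0481
clock: 14.62
eef_pos: [0.3888, 0.3417, 0.1424]
eef_rot: [-179.5, 0.5, -91.9]
contact_force: [0.8, 0.9, 1.3]
gripper_width: 0.07
gripper_force: 0.0
knob (924, array([0.3834, 0.3357, 0.0392]), 'rect', array([383.5, 336.7]), array([43.5, 35. ]), 87.2)
rim (1504, array([0.3819, 0.3312, 0.0165]), 'rect', array([382.5, 334.4]), array([96.3, 95.8]), 2.3)
[{'location': [257.9, 178.5], 'score': 0.6}]
```

Wrong knob stands in the tray, about 2 mm from the middle. Now the other knob.

```bash
python3 -m creep '[[0.07,0.034,-0.023,-0.02,0],[0.07,0.027,-0.03,0,0],[0.07,0.028,-0.03,0,0],[0.07,0.028,-0.03,0,0],[0.07,0.028,-0.03,0,0],[0.07,0.028,-0.03,0,0],[0.07,0.033,-0.026,0,0],[0.07,0,0,0,0]]' && python3 -m creep '[[0.07,0,0,0,0]]' && python3 look.py .578 .129 .066 .085
```

```text
clock: 15.38
eef_pos: [0.5775, 0.1234, 0.1508]
eef_rot: [179.8, -0.2, -92.3]
contact_force: [-0.4, -0.1, -0.7]
gripper_width: 0.0701
gripper_force: 0.0
clock: 15.47
eef_pos: [0.5754, 0.127, 0.151]
eef_rot: [179.8, -0.1, -92.2]
contact_force: [-1.2, 1.1, 0.8]
gripper_width: 0.0695
gripper_force: 0.0
[0.5754 0.127  0.151 ] [ 1.7981e+02 -9.0000e-02 -9.2240e+01] (1268, array([0.5768, 0.1296, 0.0723]), 'rect', array([576.8, 131.1]), array([36., 44.]), 5.0)
minus tcp (mm) [1.4 4.1]
{'location': [251.7, 187.8], 'score': 0.61}
```

Vise edge lies near y≈0.04 with the wrist camera at y≈0.05 in this orientation, so I'll take this knob with the hand turned half round (camera towards +y).

```bash
R='x'; python3 -m creep '[[0.07,0,0,-0.01,-0.125],[0.07,0,0,-0.01,-0.125],[0.07,0,0,0,-0.125],[0.07,0,0,0,-0.125],[0.07,0,0,0,-0.125],[0.07,0,0,0,-0.125],[0.07,0,0,0,-0.125],[0.07,0,0,0,-0.125]]' | grep rot; python3 -m creep '[[0.07,0,0,0,-0.125],[0.07,0,0,0,-0.125],[0.07,0,0,0,-0.125],[0.07,0,0,0,-0.125],[0.07,0,0,0,-0.125],[0.07,0,0,0,-0.125],[0.07,0,0,0,-0.125],[0.07,0,0,0,-0.125]]' | grep rot;  python3 -m creep '[[0.07,0,0,0,-0.125],[0.07,0,0,0,-0.125],[0.07,0,0,0,-0.125],[0.07,0,0,0,-0.125],[0.07,0,0,0,-0.125],[0.07,0,0,0,-0.125],[0.07,0,0,0,-0.125],[0.07,0,0,0,-0.125]]' | grep rot; python3 -m creep '[[0.07,0,0,0,-0.125],[0.07,0,0,0,-0.1],[0.07,0,0,0,0]]' && python3 look.py .578 .129 .066 .085; python3 -c "
from h import *
print(np.round(bot.get_obs()['joint_positions'],1))"
```

```text
eef_rot: [180.0, 0.0, -34.2]
eef_rot: [-180.0, 0.0, 23.1]
eef_rot: [-180.0, 0.0, 80.4]
clock: 17.82
eef_pos: [0.5743, 0.1307, 0.1731]
eef_rot: [-180.0, -0.0, 93.1]
contact_force: [-0.5, 0.2, 0.1]
gripper_width: 0.0698
gripper_force: 0.0
[0.5743 0.1307 0.1731] [-179.97   -0.     93.11] (1112, array([0.5782, 0.1311, 0.0719]), 'rect', array([578.4, 130. ]), array([35.5, 44.1]), 2.1)
minus tcp (mm) [ 4.1 -0.7]
{'location': [255.7, 179.2], 'score': 0.88}
[ 28.   19.6   9.3  -0.  -79.7 154.7]
```

```bash
python3 -m creep '[[0.06,0,0.0035,0.035,0.015],[0.06,0,0,0.035,0],[0.06,0,0,0.035,0],[0.06,0,0,0.03,0],[0.06,0,0,0.015,0],[0.06,0,0,0.007,0],[0.06,0,0,0,0]]' && python3 -m creep '[[0.025,0,0,0,0],[0.025,0,0,0,0],[0.025,0,0,0,0],[0.025,0,0,0,0],[0.025,0,0,0,0]]' 40
```

```text
clock: 18.5
eef_pos: [0.5776, 0.1294, 0.0147]
eef_rot: [-179.8, 0.1, 91.8]
contact_force: [-0.3, 0.3, -0.6]
gripper_width: 0.0599
gripper_force: 0.0
clock: 18.92
eef_pos: [0.5802, 0.1301, 0.0183]
eef_rot: [179.8, -0.1, 91.9]
contact_force: [-1.2, 0.6, 6.6]
gripper_width: 0.035
gripper_force: 40.8
```

```bash
python3 -m creep '[[0.025,0,0,-0.005,0],[0.025,0,0,-0.005,0],[0.025,0,0,-0.03,0],[0.025,0,0,-0.035,0],[0.025,0,0,0,0],[0.025,0,0,0,0]]' && python3 -m creep '[[0.025,0.036,-0.01,0,0],[0.025,0.036,-0.01,0,0],[0.025,0.036,-0.01,0,0],[0.025,0.036,-0.01,0,0],[0.025,0.036,-0.01,0,0],[0.025,0.036,-0.01,0,0],[0.025,0,0,0,0.065],[0.025,0,0,0,0]]' && python3 -m creep '[[0.025,0,0,0,0]]'
```

```text
clock: 19.42
eef_pos: [0.5803, 0.1301, 0.094]
eef_rot: [179.7, -0.1, 91.9]
contact_force: [-0.2, 0.3, -2.1]
gripper_width: 0.0352
gripper_force: 40.6
clock: 20.08
eef_pos: [0.5099, 0.3447, 0.0895]
eef_rot: [-179.9, 0.1, 88.2]
contact_force: [-0.4, -0.2, -0.9]
gripper_width: 0.0353
gripper_force: 40.5
clock: 20.17
eef_pos: [0.5108, 0.3429, 0.09]
eef_rot: [-179.9, 0.1, 88.3]
contact_force: [0.0, -0.1, -2.5]
gripper_width: 0.0353
gripper_force: 40.5
```

```bash
python3 m.py | head -3; python3 -m creep '[[0.025,0,0,0.02,0],[0.025,0,0,0.02,0],[0.025,0,0,0.003,0],[0.025,0,0,0,0]]' | grep -E 'pos|cont';python3 -m creep '[[0.025,0,0,0,0]]' | grep -E 'pos|cont'
```

```text
[0.5108 0.3429 0.09  ] [-1.7992e+02  8.0000e-02  8.8250e+01]
knob z hist [0.1256 0.141  0.1445 0.1453 0.1459]
knob y range [0.3227 0.3625] ymid-tcp -0.0003
eef_pos: [0.511, 0.3413, 0.0468]
contact_force: [-0.2, -0.3, -1.3]
eef_pos: [0.5123, 0.3427, 0.049]
contact_force: [0.3, -0.2, -0.6]
```

```bash
python3 -m creep '[[0.025,0.002,-0.0005,0.003,0]]' | grep -E 'pos|contact'; for i in 1 2 3 4; do python3 -m creep '[[0.025,0,0,0.003,0]]' | grep -E 'pos|contact'; done
```

```text
eef_pos: [0.5126, 0.3456, 0.0473]
contact_force: [0.6, 0.2, -1.0]
eef_pos: [0.512, 0.3462, 0.0436]
contact_force: [-0.0, 0.0, -2.0]
eef_pos: [0.5115, 0.3458, 0.0399]
contact_force: [-1.1, 0.3, -1.9]
eef_pos: [0.5113, 0.3456, 0.0364]
contact_force: [0.2, 0.1, -0.9]
eef_pos: [0.5112, 0.3455, 0.0331]
contact_force: [-0.2, -0.1, -0.4]
```

```bash
for i in 1 2 3 ; do python3 -m creep '[[0.025,0,0,0.0018,0]]' | grep -E 'pos|contact'; done; for i in 1 2 ; do python3 -m creep '[[0.025,0,0,0.001,0]]' | grep -E 'pos|contact'; done
```

```text
eef_pos: [0.511, 0.3453, 0.031]
contact_force: [0.1, 0.6, -1.4]
eef_pos: [0.511, 0.3455, 0.0295]
contact_force: [-1.1, 1.6, 0.2]
eef_pos: [0.511, 0.3457, 0.0278]
contact_force: [-0.8, 0.8, -1.4]
eef_pos: [0.511, 0.3457, 0.0267]
contact_force: [-1.9, 1.7, -0.2]
eef_pos: [0.511, 0.3457, 0.0258]
contact_force: [-1.3, 1.9, -0.0]
```

```bash
python3 -m creep '[[0.025,0.0005,-0.0005,0.0007,0]]' | grep -E 'pos|contact'; for i in 1 2 3; do python3 -m creep '[[0.025,0,0,0.0007,0]]' | grep -E 'pos|contact'; done
```

```text
eef_pos: [0.5108, 0.3459, 0.0252]
contact_force: [0.8, -0.3, -0.8]
eef_pos: [0.5108, 0.3458, 0.0245]
contact_force: [-0.8, 0.2, -0.8]
eef_pos: [0.5109, 0.3458, 0.024]
contact_force: [-0.9, 0.2, 2.2]
eef_pos: [0.511, 0.3459, 0.0237]
contact_force: [-2.7, 0.1, 6.1]
```

```bash
python3 -m creep '[[0.025,0,0,-0.0012,0],[0.025,0,0,0,0]]' | grep -E 'pos|contact';  for i in 1 2 3 4; do python3 -m creep '[[0.025,0,0,0.0005,0.1]]' | grep -E 'pos|contact|rot'; done; for i in 1 2 3 4; do python3 -m creep '[[0.025,0,0,0.00025,0.05]]' | grep -E 'pos|contact|rot'; done
```

```text
eef_pos: [0.5108, 0.3458, 0.0244]
contact_force: [1.1, -0.9, -2.0]
eef_pos: [0.5108, 0.3458, 0.0238]
eef_rot: [180.0, 0.0, 82.5]
contact_force: [0.9, 0.8, -0.3]
eef_pos: [0.5109, 0.3458, 0.0233]
eef_rot: [180.0, 0.0, 76.5]
contact_force: [-0.3, -0.5, -0.5]
eef_pos: [0.5109, 0.3458, 0.0228]
eef_rot: [180.0, -0.0, 70.7]
contact_force: [0.1, -0.3, 1.4]
eef_pos: [0.5109, 0.3458, 0.0224]
eef_rot: [180.0, -0.0, 65.0]
contact_force: [0.3, -0.1, 0.4]
eef_pos: [0.5109, 0.3458, 0.0221]
eef_rot: [180.0, -0.0, 62.1]
contact_force: [-0.7, -0.8, 1.1]
eef_pos: [0.5109, 0.3458, 0.0218]
eef_rot: [180.0, 0.0, 59.4]
contact_force: [-0.0, 0.8, 0.3]
eef_pos: [0.5109, 0.3457, 0.0217]
eef_rot: [180.0, -0.0, 56.5]
contact_force: [-0.1, -0.3, 1.2]
eef_pos: [0.5109, 0.3458, 0.0214]
eef_rot: [180.0, -0.0, 53.7]
contact_force: [-0.6, 0.1, 0.8]
```

```bash
for i in 1 2 3 4; do python3 -m creep '[[0.025,0,0,0.00025,0.05]]' | grep -E 'pos|contact|rot'; done
```

```text
eef_pos: [0.5109, 0.3458, 0.0212]
eef_rot: [180.0, -0.0, 50.8]
contact_force: [0.0, -0.0, -0.2]
eef_pos: [0.5109, 0.3458, 0.0209]
eef_rot: [180.0, -0.0, 47.9]
contact_force: [-0.8, -0.2, 0.5]
eef_pos: [0.511, 0.3458, 0.0207]
eef_rot: [180.0, -0.0, 45.1]
contact_force: [-0.0, -1.1, -0.0]
eef_pos: [0.511, 0.3458, 0.0205]
eef_rot: [180.0, -0.0, 42.2]
contact_force: [-0.2, 0.2, 0.5]
```

No stop at 0.8 rad: this is the right knob. Continue to home.

```bash
for i in 1 2 3 4 5 6 7; do python3 -m creep '[[0.025,0,0,0.00028,0.05]]' | grep -E 'pos|contact'; done
```

```text
eef_pos: [0.511, 0.3458, 0.0202]
contact_force: [0.3, 0.0, 1.5]
eef_pos: [0.511, 0.3458, 0.02]
contact_force: [-0.3, -0.4, 0.6]
eef_pos: [0.5111, 0.3458, 0.0197]
contact_force: [-0.0, -0.6, 2.1]
eef_pos: [0.5111, 0.3458, 0.0195]
contact_force: [-1.3, 0.0, 2.7]
eef_pos: [0.5111, 0.3458, 0.0193]
contact_force: [-0.9, -0.1, 1.1]
eef_pos: [0.511, 0.3458, 0.019]
contact_force: [-0.0, -1.2, 1.4]
eef_pos: [0.511, 0.3458, 0.0187]
contact_force: [-1.3, 0.1, 1.1]
```

```bash
for i in 1 2 3; do python3 -m creep '[[0.025,0,0,0.0003,0.03]]' | grep -E 'pos|contact'; done
```

```text
eef_pos: [0.5111, 0.3458, 0.0185]
contact_force: [-1.2, -0.4, 2.7]
eef_pos: [0.5111, 0.3459, 0.0184]
contact_force: [-2.3, 0.6, 4.3]
eef_pos: [0.5112, 0.3461, 0.0184]
contact_force: [-1.9, 0.1, 4.3]
```

```bash
python3 -m creep '[[0.025,0,0,0.0003,0.02]]' | grep -E 'pos|contact|rot'; python3 -m creep '[[0.025,0,0,0.0003,0]]' | grep -E 'pos|contact|rot'
```

```text
eef_pos: [0.5113, 0.3462, 0.0184]
eef_rot: [-180.0, -0.1, 15.9]
contact_force: [-2.7, -1.1, 7.6]
eef_pos: [0.5113, 0.3462, 0.0183]
eef_rot: [-180.0, -0.1, 16.0]
contact_force: [-3.5, -0.9, 8.9]
```

Knob is home (z stalled at the expected height, 8.9 N up). Release and check.

```bash
python3 -m creep '[[0.025,0,0,-0.0009,0],[0.05,0,0,0,0],[0.05,0,0,0,0],[0.05,0,0,0,0],[0.055,0,0,0,0]]' | grep -E 'pos|contact|width'; python3 -m creep '[[0.055,0,0,-0.015,0],[0.055,0,0,-0.03,0],[0.055,0,0,-0.035,0],[0.055,0,0,-0.035,0],[0.055,0,0,-0.035,0],[0.055,0,0,0,0],[0.055,0,0,0,0]]'
python3 - <<'E'
from h import *
im,d,W=cloud('wrist'); print('knob',rect(W,.511,.345,.035,.062,.085)); print('z',np.median(W[(np.hypot(W[...,0]-.511,W[...,1]-.345)<.012)][:,2]))
print('tray knob',rect(W,.384,.336,.04,.036,.06),bot.recognise('wrist','knob_a'))
print('shoulder',rect(W,.511,.345,.045,.029,.042)); save(cv2.resize(im,(800,600)),'end.png')
E
```

```text
eef_pos: [0.5107, 0.3457, 0.0175]
contact_force: [-0.5, 0.2, 0.2]
gripper_width: 0.055
clock: 24.97
eef_pos: [0.5118, 0.3469, 0.1704]
eef_rot: [-179.8, -0.3, 16.0]
contact_force: [-0.7, 0.1, -1.3]
gripper_width: 0.0553
gripper_force: 0.0
knob (1138, array([0.5112, 0.3449, 0.0694]), 'rect', array([509.6, 344.5]), array([44.6, 35.9]), 17.5)
z 0.2818719626469639
tray knob (668, array([0.3869, 0.3369, 0.0399]), 'rect', array([384.6, 336.6]), array([43.6, 36.8]), 89.0) [{'location': [255.4, 181.0], 'score': 0.76}, {'location': [234.5, 262.6], 'score': 0.7}, {'location': [130.7, 65.1], 'score': 0.69}]
shoulder (541, array([0.5182, 0.349 , 0.0332]), 'rect', array([513.9, 346.4]), array([44.2, 54.7]), 18.5)
```

View pics/end.png

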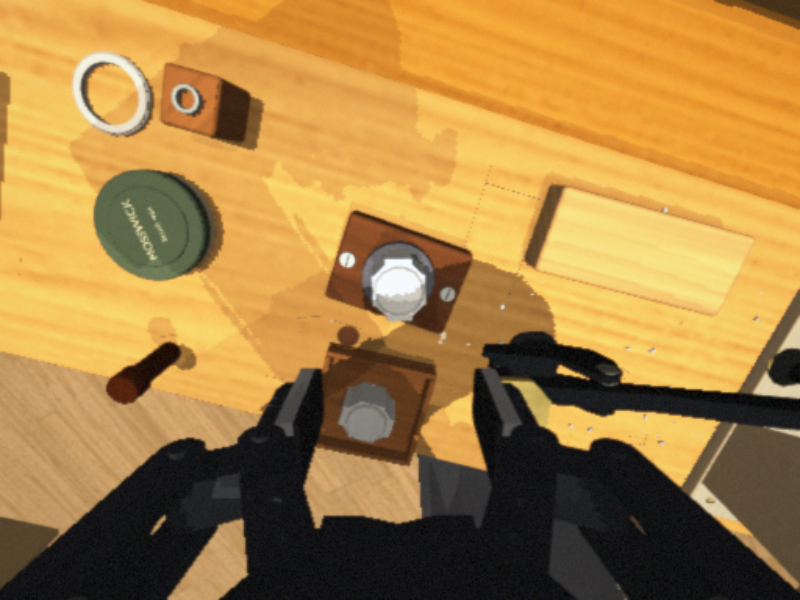

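The picture shows the right knob home on the gauge at (400,280), the other in the tray at (367,415), and the ring, tin, dog and tip holder untouched. Handing in.

```bash
python3 -c "
from cell import bot
print(bot.close_job())"
```

```text
the job is handed in; nothing more can be done
None
```

The job is handed in, with no verdict returned: the right knob (the one at the far, vise end of the stand, y ≈ 0.13) is screwed fully home on the gauge, the wrong one stands in the scrap tray, and the bystanders look undisturbed.

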